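Start the clamp knob on its thread and tighten the touchstone clamp

ROBOT

A 6-joint arm with a two-finger parallel gripper is mounted at the origin on a cart in front of the work surface, level with it; the furniture and walls round the work are solid. World frame = base frame: x ahead of the robot, y to its left, z up, the work surface at z = 0. Lengths are in m, angles in rad, forces in N, time in s.
With the tool pointing down it reaches from about 0.375 to 0.975 m from the base axis. Payload 3.8 kg.
Tool frame: the origin (TCP) lies midway between the tips of the shut fingers; the grasp point (between the pads) lies 19 mm behind it; z points along the fingers, y is the direction in which the jaws open and shut (so a half turn about z gives the same grasp; the last joint's range is limited). The gripper opens to 85 mm and grips with 20 to 120 N. Pads are 22 mm wide; open, the fingers measure 114 mm over their backs; the gripper's body (76 mm by 85 mm) begins 54 mm behind the grasp point. The pads swing forward as they close: fully open they stand 13 mm farther back than shut.
Start: joints at [1.083, 0.264, 1.604, -0, 1.274, -0.037], TCP at [0.294, 0.608, 0.231] pointing down, gripper open.
Joint ranges: [-2.63, 2.63], [-0.94, 2.18], [0.31, 2.57], [-1.31, 4.45], [0, 2.66], [-2.55, 2.55]. Speed limits (rad/s): [2.57, 2.57, 3.14, 3.14, 3.14, 3.14].

INTERFACE

Orientations are given as a rotation vector (axis times angle).
In Python, from workcell import readout, read_camera, camera_params, bot gives the robot as it stands.
- The arm moves only by the tool apply_moves, never from a script. Its argument "plan" is a list that holds one entry, the list of rows, each a list of 7 numbers: the shift along the tool's x, y, z each as a share of 1000 mm, from -1 to 1, then the turn, a rotation vector about the tool's x, y, z each as a share of pi rad, from -1 to 1, then the gripper command: -1 is fully open, 1 is shut, values between are in proportion. A call has exactly 8 rows; each row is the pose to reach, as a shift and turn from the pose commanded when the call began, along the tool's axes at that moment, turning the shorter way round; what a row does not reach only later rows make up. A row lasts 1/12 s, in which the tool goes at most 41.7 mm and 7.16 degrees, less where a joint would pass 70% of its speed; a pose out of reach is approached as far as the arm can. A call with a number of a shift or a turn outside -1 to 1 is refused whole. A call with a gripper value outside its range is refused whole. The fingers move at their own pace and stop on an object; "force" is the grip in N (left out, the last holds). Time passes only in rows, so rows that repeat a pose let the fingers close, or fill a call up. It gives the time, the measured TCP pose, the force and the opening at its end, in the units of the state.
- readout.read_state(): the state, without advancing time (a new reading comes with each control period).
- read_camera(name): name is "scene" or "top" or "wrist"; returns the picture (384x512x3 uint8, red, green, blue); there is no depth.
- camera_params(name): a dict with "fovy" (degrees; the focal length in pixels is half the picture's height over the tangent of half this angle, whatever the lens; pixels are square), "cx", "cy" (the principal point, pixels), "rvec" (rotation vector, rad) and "tvec" (3), from world to camera coordinates, as OpenCV has them; the wrist camera has in their place "hand_eye" (4x4, takes a point from camera to tool coordinates, whose origin is the TCP and whose axes are the flange's). Camera axes: x right, y down, z forward; pixel columns grow to the right and rows downward; lengths in m; the calibration is good to about 2 mm. A picture is of the moment at which its call begins: read the wrist's pose just before it. camera_params takes no time and is no camera call.
- bot.finish_job(): hands the job in, once; it reports no verdict.
The state is a dict: "time": time; "q": joint angles; "joint_vel": joint speeds; "joint_torque": joint torques, N m; "tool_pos": TCP position; "tcp_rot": TCP orientation; "wrist_force": force on the tool from outside, world axes, zero at the start; "torque": the same for the moment, N m; "width": opening from 0.0 (shut) to 1.0 (fully open).
Only numpy, scipy, OpenCV 4.12 (cv2) and the standard library are available. Lean on these libraries where they do the work, as an engineer would, in place of code of your own. Each camera call takes 0.05 s, during which the arm holds its last target.

TASK

Clamp the touchstone: pick up the loose wing knob, set it upright over the stud of the stone clamp, turn it backwards (anticlockwise from above) under light pressure until you feel it drop into the start of the thread, then turn it forwards until it has pulled the pressure plate fully down. Be gentle with the thread (never force it), do not disturb the dropper bottles or the loupe, and let go of the knob at the end.

Things in the scene. Friction and masses are not known exactly. Their poses are not given: they have to be found in the camera images.
- knob_grip (a point): Centre of the red wing on top of the loose clamp knob, which stands upright on the worktop: wing 54 mm long along this point's x, 14 mm thick along its y, 37 mm high. The point is on the knob's axis, 58 mm above its lower rim; z up. The round black body's top lies 18 mm below this point: fingertips must stay above it.
- clamp_knob: The loose clamp knob, 76 mm high in all, 90 g: black round body 46 mm across and 40 mm high, open below (bore 36 mm), red wing above. Origin on its axis at the lower rim, z up, x along the wing. Three lugs inside the lower rim ride on the stud's thread; they cannot be seen from outside and their angle to the wing is not given.
- stud_tip (a point): Top centre of the clamp's upright steel stud, 66 mm above the worktop; z up. The stud is 24 mm thick, its tip chamfered 6 mm; the knob's lugs clear it by 1.2 mm all round. It has a three-start right-hand thread 34 mm across (tightens clockwise from above), whose angle in the base varies and is not given.
- thread_top (a point): Centre of the thread's flat top, 47 mm above the worktop. The knob normally lands here (rim 46 mm, knob_grip 104 mm above the worktop). Clockwise it then jams on a guard tooth (4.5 mm high); anticlockwise, within 75 degrees, its lugs reach an opening and it drops 8 mm, with a stop just beyond. Openings are 38 degrees wide, lugs 14; at times it lands in one at once.
- plate_top (a point): Top centre of the raised pressure plate, 38 mm above the worktop; the dropped knob's rim rests here (knob_grip at 96 mm). From there it turns clockwise 70 to 110 degrees to the end: after 15 to 45 free degrees the thread draws it down 0.73 mm per 10 degrees, 4 mm in all, at about 0.1 N m; then the torque rises steeply: stop at 0.3 N m, 1 N m forces the thread. It does not unwind.
- pressure_plate (a joint): Aluminium pressure plate of the clamp (120 x 50 x 8 mm) below the knob, on springs: 0 m up, 0.004 m fully down on the black touchstone that lies in the clamp. It pushes up with about 3 N when up and 7 N when fully down.
- clamp_base: Grey base of the stone clamp (150 x 96 x 14 mm), fixed to the worktop; carries the stud, the plate and the stone. Origin on the stud's axis at worktop height; x along its length, yaw varies.
- acid_bottle_left_mid (a point): Brown dropper bottle, 30 mm across, 82 mm high, a bystander; the point is 40 mm above its foot.
- acid_bottle_right_mid (a point): Second brown dropper bottle, same size, a bystander; the point is 40 mm above its foot.
- loupe_mid (a point): Folding loupe, 28 x 60 x 19 mm, a bystander; the point is its centre.
There are look-alikes about, which are no part of the job. Several things have the shape of the clamp_knob; the one meant has the colours described above.

How it is judged:
On the way, in this order (a step that is already met when the one before it is completed fails the run):
1. the knob is set upright over the stud, near the top of the thread (horizontal distance between clamp_knob and clamp_base below 0.004 m and angle between clamp_knob's own z axis and vertical below 0.12 rad and height (world z) of clamp_knob below 0.05 m).
2. the knob has dropped into the start of the thread (horizontal distance between clamp_knob and clamp_base below 0.004 m and height (world z) of clamp_knob below 0.0405 m), for 0.1 s.
At the end, for the whole second after the job is handed in: The knob stands upright on the stud (within 4 mm and 0.1 rad), released and at rest, its lower rim below 37 mm, and by its thread alone holds the pressure plate down (at least 3.2 of its 4 mm) (value of joint pressure_plate above 0.0032 m and horizontal distance between clamp_knob and clamp_base below 0.004 m and angle between clamp_knob's own z axis and vertical below 0.1 rad and height (world z) of clamp_knob below 0.037 m and linear speed of clamp_knob below 0.01 m/s); the robot touches nothing.
It fails at once if the thread is forced: more than 120 N between the knob and the clamp (about 1.3 N m of turning against a stop) (contact force between clamp_knob and clamp_base above 120 N).
It fails at once if a bottle or the loupe is shifted by more than 20 mm (distance of any of acid_bottle_left_mid, acid_bottle_right_mid, loupe_mid from where it was at the start of the episode above 0.02 m).
It also fails if it takes over 72 s, if anything falls off the work surface, if the arm or the gripper's body presses on something with over 40 N, if the wrist force passes 120 N, or if a joint passes its speed limit or range.

## Working session

There is one attempt and no reset: what is moved stays moved. The work goes in short steps, Python scripts to look and compute and a tool call to move; the robot and the scene stay as the last step left them, time stands still between calls to the robot, and variables do not carry over. Pictures are saved under pics/ and viewed, and the job is handed in when it is done.

Besides the shell and the picture viewer there is one more tool, called after "Call:" in YAML: its name, and indented under it one key for each argument. apply_moves: Moves the arm, as the interface text tells. Shift numbers are shares of 1000 mm and turn numbers shares of pi rad, none past 1 either way. Its arguments: {"type":"object","properties":{"plan":{"type":"array","items":{"type":"array","items":{"type":"array","items":{"type":"number","minimum":-1,"maximum":1}}}},"force":{"type":"number"}},"required":["plan"]}

```bash
ls; mkdir -p pics; python3 - <<'E'
from workcell import readout, read_camera, camera_params, bot
import cv2
s=readout.read_state(); print(s)
for n in ["scene","top","wrist"]:
    im=read_camera(n); cv2.imwrite(f"pics/{n}0.png",im[:,:,::-1]); print(n,camera_params(n))
E
```

```text
pics
{'time': 0.0, 'q': array([ 1.08309602e+00,  2.64757159e-01,  1.60541107e+00,  3.03213926e-05,
        1.27371356e+00, -3.69262767e-02]), 'joint_vel': array([-1.37258895e-04, -8.87416523e-04,  1.10906090e-04,  2.52729580e-06,
        1.13066731e-03,  1.47834613e-03]), 'joint_torque': array([ 7.79479124e-04, -5.15101826e+01, -3.67318475e+01, -2.50191597e-04,
        1.29904700e-02, -1.09634345e-05]), 'tool_pos': array([0.29372688, 0.60690327, 0.22993933]), 'tcp_rot': array([-0.70196875, -3.06152365,  0.00346027]), 'wrist_force': array([0.04382755, 0.49725855, 0.16386239]), 'torque': array([0.00892504, 0.03074305, 0.01420023]), 'width': 0.9996795809086385}
scene {'fovy': 50.526067189564166, 'cx': 262.7323517487783, 'cy': 189.21512423913825, 'rvec': array([ 2.16670927, -0.62217973,  0.30376172]), 'tvec': array([-0.53358655,  0.18710719,  0.73575519])}
top {'fovy': 42.65576584201592, 'cx': 254.35163990707565, 'cy': 187.76130743839562, 'rvec': array([ 2.15037858, -2.10230933,  0.20146738]), 'tvec': array([-0.14422332,  0.57689173,  1.07032882])}
wrist {'fovy': 68.23402203923392, 'cx': 254.15176511622906, 'cy': 189.7834945630827, 'hand_eye': array([[ 1.39392388e-04, -9.64533919e-01, -2.63958898e-01,
         6.61257362e-02],
       [ 9.99999976e-01,  8.96502158e-05,  2.00492241e-04,
         9.54035987e-04],
       [-1.69717595e-04, -2.63958919e-01,  9.64533908e-01,
        -1.42160378e-01],
       [ 0.00000000e+00,  0.00000000e+00,  0.00000000e+00,
         1.00000000e+00]])}
```

View pics/scene0.png

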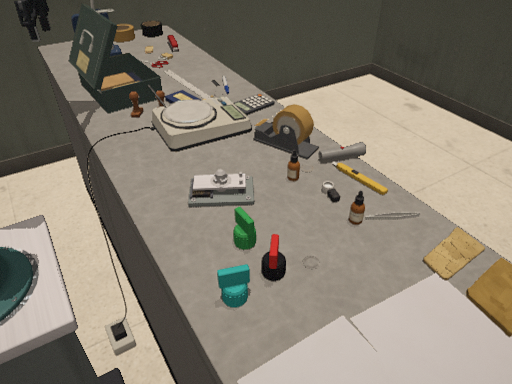

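View pics/top0.png

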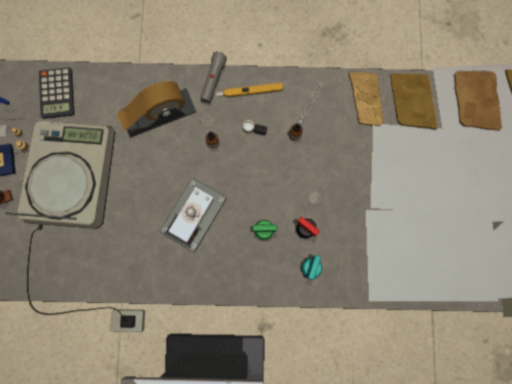

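View pics/wrist0.png

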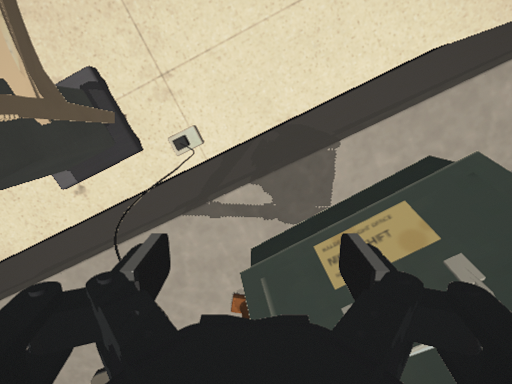

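The scene view shows the red-winged knob at (273,258), with green and teal look-alikes beside it. In the top view it is at (307,228), and the clamp stud is near (192,211). Next I'll measure both from the top view.

```bash
cat > h.py <<'E'
import numpy as np, cv2
from scipy.spatial.transform import Rotation as R
from workcell import readout, read_camera, camera_params, bot
def K(p):
    f=192/np.tan(np.radians(p['fovy'])/2); return f,p['cx'],p['cy']
def pose(n,st=None):
    p=camera_params(n)
    if n=='wrist':
        T=np.eye(4);T[:3,:3]=R.from_rotvec(st['tcp_rot']).as_matrix();T[:3,3]=st['tool_pos']
        C=T@p['hand_eye']; return p,C[:3,:3],C[:3,3]
    Rm=R.from_rotvec(p['rvec']).as_matrix(); return p,Rm.T,-Rm.T@p['tvec']
def ray(n,u,v,st=None):
    p,A,o=pose(n,st);f,cx,cy=K(p); d=A@np.array([(u-cx)/f,(v-cy)/f,1]); return o,d
def on(n,u,v,z,st=None):
    o,d=ray(n,u,v,st); return o+d*(z-o[2])/d[2]
def proj(n,P,st=None):
    p,A,o=pose(n,st);f,cx,cy=K(p);c=A.T@(np.array(P)-o);return np.array([f*c[0]/c[2]+cx,f*c[1]/c[2]+cy])
def tri(r1,r2):
    (a,d),(b,e)=r1,r2; s=np.linalg.lstsq(np.c_[d,-e],b-a,rcond=None)[0]; p,q=a+s[0]*d,b+s[1]*e; return (p+q)/2,np.linalg.norm(p-q)
def red(im):
    h=cv2.cvtColor(im,cv2.COLOR_RGB2HSV); return (((h[...,0]<6)|(h[...,0]>174))&(h[...,1]>180)&(h[...,2]>90)).astype(np.uint8)
E
python3 - <<'E'
from h import *
im=cv2.imread('pics/top0.png')
c=cv2.resize(im[170:290,150:340],None,fx=4,fy=4,interpolation=cv2.INTER_CUBIC); cv2.imwrite('pics/topc.png',c)
m=red(im[:,:,::-1].copy()); n,l,s,ce=cv2.connectedComponentsWithStats(m)
for i in range(1,n):
    if s[i,4]>20:
        print(s[i],ce[i]); 
        pts=np.argwhere(l==i)[:,::-1].astype(np.float32); print(cv2.minAreaRect(pts))
print(pose('top')[2], on('top',307,228,0.065), on('top',192,211,0.06), on('top',211,140,.06),on('top',296,131,.06))
E
```

```text
[298 218  21  17 138] [308.16666667 225.68115942]
((308.2961730957031, 225.61924743652344), (21.92644691467285, 6.402523517608643), 37.87498474121094)
[ 0.37346425 -0.12877479  1.15894337] [ 0.48936386 -0.25053964  0.065     ] [0.52238264 0.00806126 0.06      ] [ 0.68894511 -0.02835928  0.06      ] [ 0.71531789 -0.22497942  0.06      ]
```

View pics/topc.png

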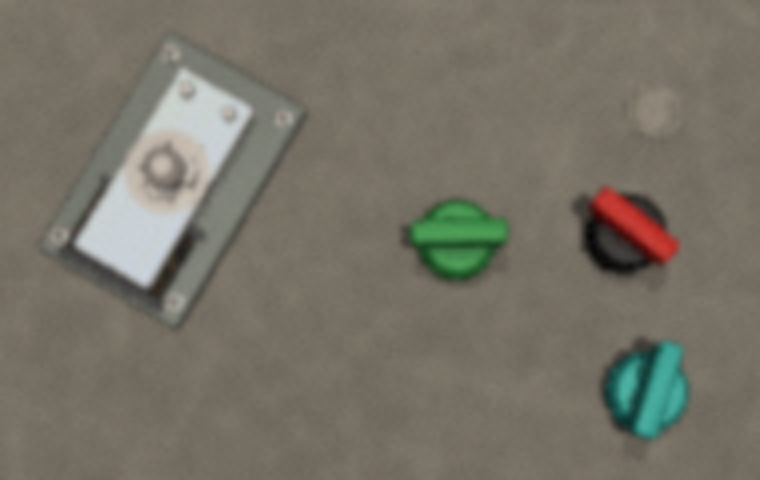

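The red wing is centred at (308.2,225.6) in the top view, with its long axis 38° in the image. The stud tip is at about (190,211). I'll compute world coordinates and the first approach.

```bash
cat >> h.py <<'E'
def go(x,y,z,yaw,st=None,base=None):
    """delta in tool frame to tool down with tool-x at yaw(deg)"""
    st=st or readout.read_state()
    p0=st['tool_pos'];R0=R.from_rotvec(st['tcp_rot'])
    c,s=np.cos(np.radians(yaw)),np.sin(np.radians(yaw))
    R1=R.from_matrix(np.array([[c,s,0],[s,-c,0],[0,0,-1.]]))
    d=R0.inv().apply(np.array([x,y,z])-p0); r=(R0.inv()*R1).as_rotvec()/np.pi
    return np.round(np.r_[d,r],4)
def yaw(st):
    X=R.from_rotvec(st['tcp_rot']).as_matrix()[:,0];return np.degrees(np.arctan2(X[1],X[0]))
E
python3 - <<'E'
from h import *
b=cv2.boxPoints(((308.3,225.6),(21.9,6.4),37.9)); print(b)
c=np.array([308.3,225.6]); d=np.array([np.cos(np.radians(37.9)),np.sin(np.radians(37.9))])*10
A=on('top',*(c+d),.07);B=on('top',*(c-d),.07);print(A,B,np.degrees(np.arctan2(*(B-A)[1::-1])))
print(on('top',*c,.065),on('top',150+163/4,170+168/4,.066))
st=readout.read_state(); g=on('top',*c,.065)
for yw in (60,):print(go(g[0],g[1],.20,yw),yaw(st))
E
```

```text
[[297.69382 221.39865]
 [301.6252  216.34851]
 [318.90616 229.80136]
 [314.97476 234.8515 ]]
[ 0.48097853 -0.27039238  0.07      ] [ 0.50757017 -0.23525205  0.07      ] 52.88421962422574
[ 0.49479966 -0.25343064  0.065     ] [0.51924992 0.01000728 0.066     ]
[-5.558e-01 -6.869e-01  3.140e-02 -5.000e-04  5.000e-04  5.232e-01] 154.17250200117059
```

Call:
apply_moves:
  plan:
    - [[0,0,-0.04,0,0,0,-1],[0,0,-0.08,0,0,0,-1],[-0.555,-0.686,-0.08,0,0,0.56,-1],[-0.555,-0.686,-0.08,0,0,0.56,-1],[-0.555,-0.686,-0.08,0,0,0.56,-1],[-0.555,-0.686,-0.08,0,0,0.56,-1],[-0.555,-0.686,-0.08,0,0,0.56,-1],[-0.555,-0.686,-0.08,0,0,0.56,-1]]

```text
time: 0.82
tool_pos: [0.3507, 0.3621, 0.3109]
tcp_rot: [1.782, 2.587, -0.001]
wrist_force: [1.0, -0.4, 0.8]
width: 0.997
```

```bash
python3 - <<'E'
from h import *
print(go(.495,-.2535,.24,53),readout.read_state()['tool_pos'],yaw(readout.read_state()))
E
```

```text
[-6.266e-01 -8.470e-02  7.110e-02 -0.000e+00  1.000e-04  3.216e-01] [0.35072877 0.36212702 0.3108967 ] 110.88488073169923
```

Call:
apply_moves:
  plan:
    - [[-0.62,-0.085,0.07,0,0,0.32,-1],[-0.62,-0.085,0.07,0,0,0.32,-1],[-0.62,-0.085,0.07,0,0,0.32,-1],[-0.62,-0.085,0.07,0,0,0.32,-1],[-0.62,-0.085,0.07,0,0,0.32,-1],[-0.62,-0.085,0.07,0,0,0.32,-1],[-0.62,-0.085,0.07,0,0,0.32,-1],[-0.62,-0.085,0.07,0,0,0.32,-1]]

```text
time: 1.48
tool_pos: [0.4274, 0.0399, 0.274]
tcp_rot: [2.804, 1.415, 0.001]
wrist_force: [0.2, -1.0, 0.2]
width: 1.0
```

```bash
python3 - <<'E'
from h import *
print(go(.495,-.2535,.20,53),readout.read_state()['tool_pos'],yaw(readout.read_state()))
E
```

```text
[-1.959e-01  2.286e-01  7.400e-02  1.000e-04 -1.000e-04  3.100e-03] [0.42740589 0.03989916 0.27402848] 53.561537600994114
```

Call:
apply_moves:
  plan:
    - [[-0.196,0.229,0.074,0,0,0.003,-1],[-0.196,0.229,0.074,0,0,0.003,-1],[-0.196,0.229,0.074,0,0,0.003,-1],[-0.196,0.229,0.074,0,0,0.003,-1],[-0.196,0.229,0.074,0,0,0.003,-1],[-0.196,0.229,0.074,0,0,0.003,-1],[-0.196,0.229,0.074,0,0,0.003,-1],[-0.196,0.229,0.074,0,0,0.003,-1]]

```text
time: 2.15
tool_pos: [0.4969, -0.2556, 0.1984]
tcp_rot: [2.809, 1.407, -0.003]
wrist_force: [1.1, 0.6, 0.3]
width: 0.998
```

```bash
python3 - <<'E'
from h import *
st=readout.read_state();print(st['tool_pos'],yaw(st),st['joint_vel'].round(3))
im=read_camera('wrist');np.savez('w1.npz',im=im,tool_pos=st['tool_pos'],tcp_rot=st['tcp_rot']); cv2.imwrite('pics/w1.png',im[:,:,::-1])
E
```

```text
[ 0.49693697 -0.25555337  0.19841466] 53.21557104202289 [-0.256  0.276 -0.203  0.033 -0.04  -0.251]
```

View pics/w1.png

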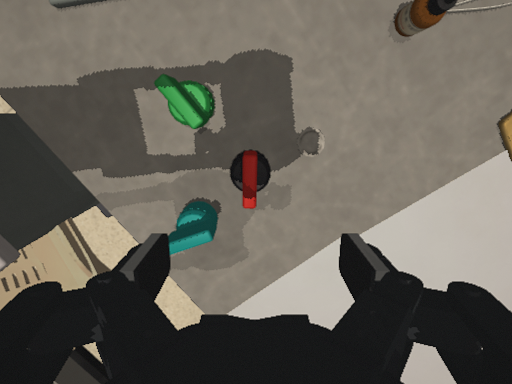

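The wrist view shows the red wing at about (250,150–208), aligned vertically, and the fingers straddle it with room to spare. I'll go lower, let the arm settle and re-measure.

Call:
apply_moves:
  plan:
    - [[0,0,0.04,0,0,0,-0.2],[0,0,0.06,0,0,0,-0.2],[0,0,0.06,0,0,0,-0.2],[0,0,0.06,0,0,0,-0.2],[0,0,0.06,0,0,0,-0.2],[0,0,0.06,0,0,0,-0.2],[0,0,0.06,0,0,0,-0.2],[0,0,0.06,0,0,0,-0.2]]

```text
time: 2.87
tool_pos: [0.4983, -0.2517, 0.142]
tcp_rot: [2.804, 1.41, 0.003]
wrist_force: [0.4, 0.5, 0.3]
width: 0.599
```

```bash
python3 - <<'E'
from h import *
st=readout.read_state();print(st['tool_pos'],yaw(st),st['joint_vel'].round(3),st['width'])
im=read_camera('wrist');np.savez('w2.npz',im=im,tool_pos=st['tool_pos'],tcp_rot=st['tcp_rot']); 
m=red(im);n,l,s,ce=cv2.connectedComponentsWithStats(m)
for i in range(1,n):
    if s[i,4]>20: print(s[i],ce[i],cv2.minAreaRect(np.argwhere(l==i)[:,::-1].astype(np.float32)))
cv2.imwrite('pics/w2.png',im[:,:,::-1])
i=1+np.argmax(s[1:,4]);x,y,w,h=s[i,:4]
cv2.imwrite('pics/w2c.png',cv2.resize(im[y-40:y+h+40,x-60:x+w+60,::-1],None,fx=3,fy=3)); print(x-60,y-40)
E
```

```text
[ 0.49831093 -0.25174754  0.1420483 ] 53.38937389905499 [-0.002  0.003  0.009  0.001 -0.001 -0.001] 0.5992153355657186
[ 241  164   18   72 1194] [249.27051926 199.19430486] ((249.5, 199.5), (71.0, 17.0), 90.0)
181 124
```

View pics/w2c.png

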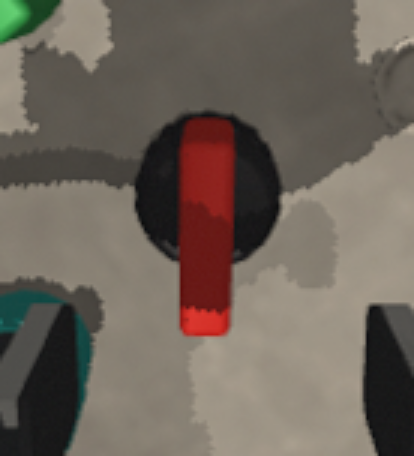

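```bash
python3 - <<'E'
from h import *
st=dict(np.load('w2.npz'))
Rt=R.from_rotvec(st['tcp_rot']).as_matrix()
def tool(P): return (Rt.T@(P-st['tool_pos']))
for v in (165,172,235.5): print(v,tool(on('wrist',249.5,v,.076,st)),tool(on('wrist',249.5,v,.04,st)))
# body circle centre at z .04: crop body x 135-281,top 112 ; 
for u in (181+135/3,181+281/3): print(u,tool(on('wrist',u,124+190/3,.04,st)))
print(tool(on('wrist',249.5,124+112/3,.04,st)))
for u in (241,259): print(u,tool(on('wrist',u,172,.076,st)), tool(on('wrist',u,230,.076,st)))
g=tri(ray('top',308.3,225.6),ray('wrist',249.5,203,st)); print(g,tool(g[0]))
E
```

```text
165 [ 0.02994324 -0.00305608  0.06604987] [ 0.02342422 -0.00363757  0.10204591]
172 [ 0.02463769 -0.00307824  0.0660479 ] [ 0.01720141 -0.00366356  0.1020436 ]
235.5 [-0.02690354 -0.00329346  0.0660288 ] [-0.04325055 -0.00391598  0.1020212 ]
226.0 [ 0.00329506 -0.02465395  0.10197366]
274.6666666666667 [0.00326073 0.01870919 0.10210787]
[ 0.02665125 -0.0036241   0.10204711]
241 [ 0.02464144 -0.00944115  0.06602821] [-0.02217107 -0.01000567  0.06600972]
259 [0.02463349 0.00403487 0.06606992] [-0.02219081  0.00425201  0.06605384]
(array([ 0.49438384, -0.2526994 ,  0.06648957]), np.float64(0.0012163521465202631)) [-0.0031331  -0.0028185   0.07554925]
```

Wing centre is within 1 mm along tool x and −3 mm along tool y, and the yaw matches. Descending to TCP z ≈ 0.045 and gripping.

Call:
apply_moves:
  plan:
    - [[0,-0.003,0.03,0,0,0,-0.2],[0,-0.003,0.06,0,0,0,-0.2],[0,-0.003,0.08,0,0,0,-0.2],[0,-0.003,0.095,0,0,0,-0.2],[0,-0.003,0.097,0,0,0,-0.2],[0,-0.003,0.097,0,0,0,-0.2],[0,-0.003,0.097,0,0,0,0.3],[0,-0.003,0.097,0,0,0,1]]
  force: 45

```text
time: 3.58
tool_pos: [0.4962, -0.2504, 0.045]
tcp_rot: [2.805, 1.41, 0.003]
wrist_force: [-0.3, -0.4, -0.3]
width: 0.324
```

Call:
apply_moves:
  plan:
    - [[0,0,0,0,0,0,1],[0,0,0,0,0,0,1],[0,0,0,0,0,0,1],[0,0,0,0,0,0,1],[0,0,0,0,0,0,1],[0,0,0,0,0,0,1],[0,0,-0.01,0,0,0,1],[0,0,-0.02,0,0,0,1]]
  force: 45

```text
time: 4.25
tool_pos: [0.4939, -0.2491, 0.0631]
tcp_rot: [-2.805, -1.41, 0.002]
wrist_force: [1.0, -0.7, -1.5]
width: 0.158
```

```bash
python3 - <<'E'
from h import *
st=readout.read_state();print(st['tool_pos'],yaw(st),st['width'],st['wrist_force'],go(.519,.010,.19,70),st['q'])
E
```

```text
[ 0.49387988 -0.2491498   0.06310363] 53.36104846002822 0.1578473020068373 [ 0.98629041 -0.73607891 -1.54223531] [ 0.2229 -0.1348 -0.1267 -0.0007 -0.     -0.0924] [-5.12226569e-01  2.01791835e-01  2.01642251e+00 -4.57948181e-05
  9.25658992e-01  1.27271716e-01]
```

Gripped (opening 13 mm). Next, to a spot about 75 mm short of the stud so the wrist camera can see it.

```bash
python3 - <<'E'
from h import *
print(go(.510,-.065,.17,80))
E
```

```text
[ 1.573e-01 -9.720e-02 -1.067e-01 -7.000e-04 -1.000e-04 -1.480e-01]
```

Call:
apply_moves:
  plan:
    - [[0,0,-0.04,0,0,0,1],[0,0,-0.08,0,0,0,1],[0.157,-0.097,-0.107,0,0,-0.148,1],[0.157,-0.097,-0.107,0,0,-0.148,1],[0.157,-0.097,-0.107,0,0,-0.148,1],[0.157,-0.097,-0.107,0,0,-0.148,1],[0.157,-0.097,-0.107,0,0,-0.148,1],[0.157,-0.097,-0.107,0,0,-0.148,1]]

```text
time: 4.92
tool_pos: [0.5112, -0.062, 0.172]
tcp_rot: [2.402, 2.024, 0.004]
wrist_force: [-0.4, -0.1, -0.7]
width: 0.151
```

Call:
apply_moves:
  plan:
    - [[0,0,0,0,0,0,1],[0,0,0,0,0,0,1],[0,0,0,0,0,0,1],[0,0,0,0,0,0,1],[0,0,0,0,0,0,1],[0,0,0,0,0,0,1],[0,0,0,0,0,0,1],[0,0,0,0,0,0,1]]

```text
time: 5.58
tool_pos: [0.5106, -0.0661, 0.1701]
tcp_rot: [-2.407, -2.018, 0.0]
wrist_force: [-0.4, -0.1, -0.7]
width: 0.16
```

```bash
python3 - <<'E'
from h import *
st=readout.read_state();print(st['tool_pos'],yaw(st),st['joint_vel'].round(3),st['width'],st['q'][5])
im=read_camera('wrist');np.savez('w3.npz',im=im,tool_pos=st['tool_pos'],tcp_rot=st['tcp_rot']); cv2.imwrite('pics/w3.png',im[:,:,::-1])
im=read_camera('scene');cv2.imwrite('pics/s3.png',im[:,:,::-1])
p=proj('wrist',[.519,.010,.066],st).astype(int);print(p)
im=np.load('w3.npz')['im'];u,v=p
cv2.imwrite('pics/w3c.png',cv2.resize(im[max(0,v-75):v+75,u-100:u+100,::-1],None,fx=4,fy=4)); 
E
```

```text
[ 0.51061338 -0.06614862  0.17011397] 79.9637077747981 [ 0.005  0.001 -0.002 -0.    -0.001  0.001] 0.16000645280856537 -0.0020202430445213013
[247 101]
```

View pics/w3.png

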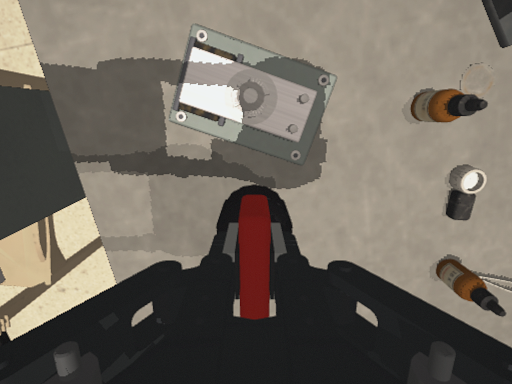

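View pics/w3c.png

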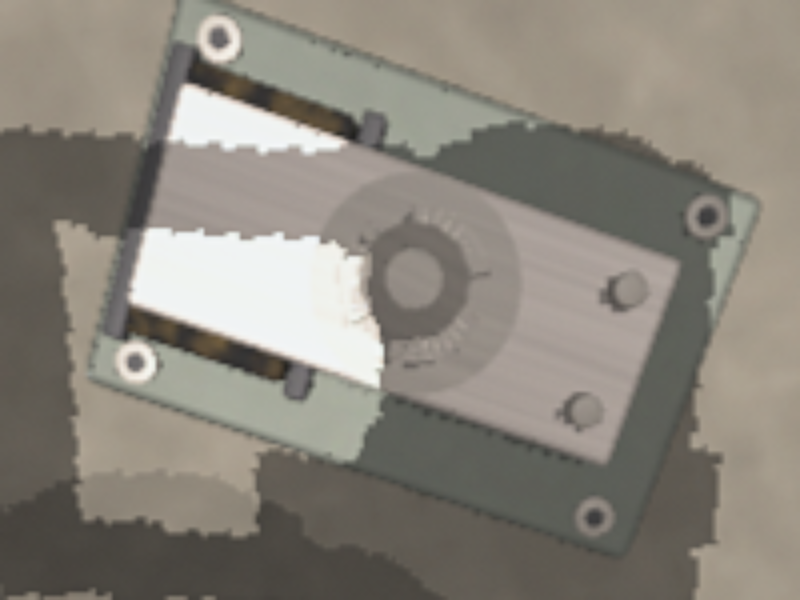

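View pics/s3.png

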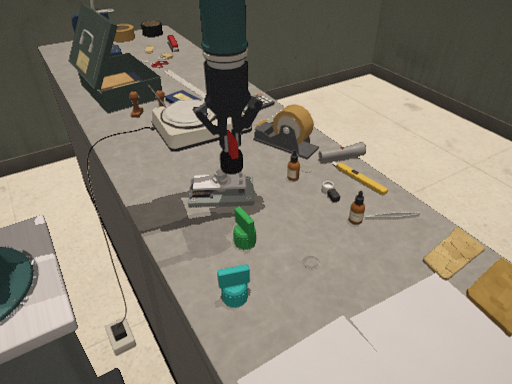

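The wrist view shows the held red wing upright at (255,195–318). The stud tip's flat disc is at (250.5,95.5), and the bottles are at the right, well clear. Now I'll compute the stud and the held wing in the tool frame.

```bash
python3 - <<'E'
from h import *
st=dict(np.load('w3.npz'));im=st['im']
Rt=R.from_rotvec(st['tcp_rot']).as_matrix();z0=st['tool_pos'][2]
def tool(P): return (Rt.T@(P-st['tool_pos']))
g=cv2.cvtColor(im,cv2.COLOR_RGB2GRAY)
print(cv2.HoughCircles(cv2.resize(g[75:115,225:275],None,fx=8,fy=8,interpolation=cv2.INTER_CUBIC),cv2.HOUGH_GRADIENT_ALT,1,20,param1=60,param2=.5,minRadius=40,maxRadius=130))
S=on('wrist',250.5,95.5,.066,st);print('stud',S,tool(S))
S2=on('top',150+163/4,170+168/4,.066);print('top',S2,tool(S2))
m=red(im);n,l,s,ce=cv2.connectedComponentsWithStats(m);i=1+np.argmax(s[1:,4]);print(s[i])
print('tri',tri(ray('top',150+163/4,170+168/4),ray('wrist',250.5,95.5,st)))
for v in (190,195,204,318): 
    for zz in (.031,): print(v,tool(on('wrist',255,v,z0+zz,st)))
for u in (241,271): print(tool(on('wrist',u,300,z0+.031,st)),tool(on('wrist',u,215,z0+.031,st)))
cv2.imwrite('pics/w3d.png',cv2.resize(im[170:330,190:320,::-1],None,fx=3.7,fy=3.7))
# base corners (screws) at z .014 -> symmetric check
sc=[(147+a/4,26+b/4) for a,b in ((218,40),(135,362),(707,215),(594,516))]
P=[on('wrist',u,v,.014,st) for u,v in sc];print(np.round(P,4),np.mean(P,0))
E
```

```text
None
stud [0.52255457 0.01384392 0.066     ] [ 0.08085149 -0.00215598  0.10411295]
top [0.51924992 0.01000728 0.066     ] [ 0.07649764 -0.00474145  0.10411368]
[ 239  195   31  124 3523]
tri (array([0.52291571, 0.01473089, 0.03532962]), np.float64(0.001861138595622385))
190 [ 0.03695336  0.00114224 -0.031001  ]
195 [ 0.03483483  0.00114421 -0.03100096]
204 [ 0.03096932  0.0011478  -0.03100089]
318 [-0.02461655  0.00119943 -0.03099982]
[-0.01493096 -0.00517831 -0.03099842] [ 0.0261512  -0.00468175 -0.03099934]
[-0.01493164  0.00846922 -0.03100183] [ 0.02615176  0.00781991 -0.03100246]
[[ 0.4861  0.0777  0.014 ]
 [ 0.4488  0.0091  0.014 ]
 [ 0.5962  0.0187  0.014 ]
 [ 0.5586 -0.0503  0.014 ]] [0.52244826 0.01381648 0.014     ]
```

View pics/w3d.png

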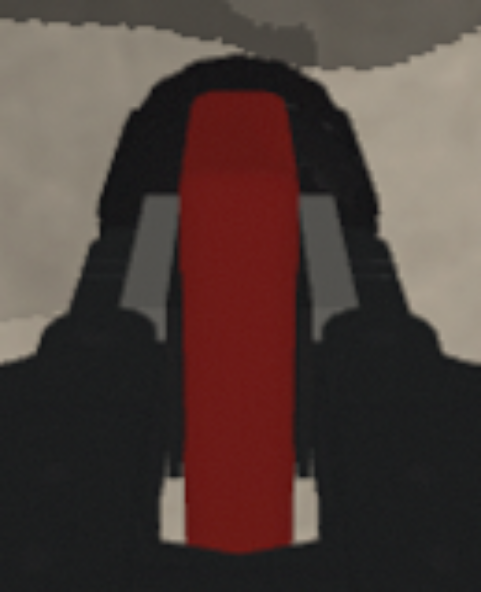

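The wrist and top estimates of the stud differ by about 5 mm. I'll look from two more yaws, so that the camera-to-tool bias cancels out.

```bash
python3 - <<'E'
from h import *
st=dict(np.load('w3.npz'));z0=st['tool_pos'][2];Rt=R.from_rotvec(st['tcp_rot']).as_matrix()
print('arc',Rt.T@(on('wrist',255,185.4,z0-.045,st)-st['tool_pos']),Rt.T@(on('wrist',255,195,z0-.0055,st)-st['tool_pos']))
print(go(.602,.0,.17,170))
E
```

```text
arc [0.01938552 0.00141648 0.04499927] [0.02414047 0.00127801 0.00549921]
[ 8.080e-02  7.850e-02  1.000e-04 -1.000e-04 -0.000e+00 -5.001e-01]
```

Call:
apply_moves:
  plan:
    - [[0,0,0,0,0,-0.04,1],[0.081,0.0785,0,0,0,-0.5,1],[0.081,0.0785,0,0,0,-0.5,1],[0.081,0.0785,0,0,0,-0.5,1],[0.081,0.0785,0,0,0,-0.5,1],[0.081,0.0785,0,0,0,-0.5,1],[0.081,0.0785,0,0,0,-0.5,1],[0.081,0.0785,0,0,0,-0.5,1]]

```text
time: 6.35
tool_pos: [0.6022, 0.0008, 0.1699]
tcp_rot: [-1.133, -2.929, 0.0]
wrist_force: [-0.2, 0.7, -1.1]
width: 0.151
```

```bash
python3 - <<'E'
from h import *
print(go(.602,.0,.17,170))
E
```

```text
[-4.000e-04 -7.000e-04 -1.000e-04 -1.000e-04 -2.000e-04 -1.795e-01]
```

Call:
apply_moves:
  plan:
    - [[0,0,0,0,0,-0.175,1],[0,0,0,0,0,-0.175,1],[0,0,0,0,0,-0.175,1],[0,0,0,0,0,-0.175,1],[0,0,0,0,0,-0.175,1],[0,0,0,0,0,-0.175,1],[0,0,0,0,0,-0.175,1],[0,0,0,0,0,-0.175,1]]

```text
time: 7.02
tool_pos: [0.602, 0.0004, 0.1702]
tcp_rot: [-0.309, -3.126, 0.0]
wrist_force: [-0.2, -0.1, -1.8]
width: 0.157
```

Call:
apply_moves:
  plan:
    - [[0,0,0,0,0,0,1],[0,0,0,0,0,0,1],[0,0,0,0,0,0,1],[0,0,0,0,0,0,1],[0,0,0,0,0,0,1],[0,0,0,0,0,0,1],[0,0,0,0,0,0,1],[0,0,0,0,0,0,1]]

```text
time: 7.68
tool_pos: [0.6021, 0.0004, 0.1702]
tcp_rot: [-0.307, -3.127, -0.0]
wrist_force: [-0.4, -0.3, -0.9]
width: 0.155
```

```bash
python3 - <<'E'
from h import *
st=readout.read_state();print(st['tool_pos'],yaw(st),st['joint_vel'].round(3),st['width'],st['q'][5])
im=read_camera('wrist');np.savez('w4.npz',im=im,tool_pos=st['tool_pos'],tcp_rot=st['tcp_rot']); cv2.imwrite('pics/w4.png',im[:,:,::-1])
p=proj('wrist',[.5226,.0138,.066],st).astype(int);print(p)
u,v=p;print(u-100,max(0,v-75))
cv2.imwrite('pics/w4c.png',cv2.resize(im[max(0,v-75):v+75,u-100:u+100,::-1],None,fx=4,fy=4)); 
print(go(.519-.08,.012+.014,.17,-10))
E
```

```text
[6.02050275e-01 3.70417408e-04 1.70235335e-01] 168.79529609454988 [-0.     0.    -0.001  0.001  0.    -0.   ] 0.15498861670981334 -1.4159976772086067
[250  93]
150 18
[ 1.649e-01 -6.500e-03  2.000e-04 -0.000e+00  0.000e+00  9.933e-01]
```

View pics/w4c.png

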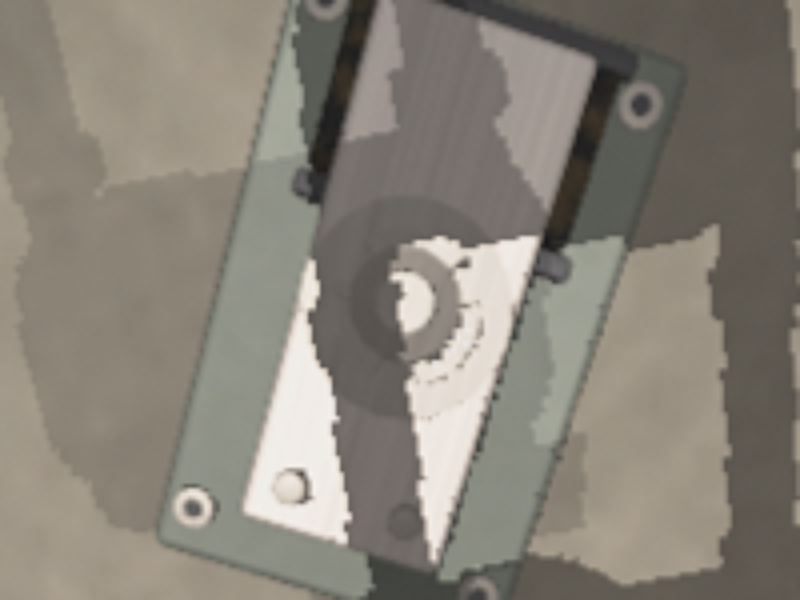

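```bash
python3 - <<'E'
from h import *
A=[];B=[]
for f,u,v in (('w3',250.5,95.5),('w4',251,93.5)):
    st=dict(np.load(f+'.npz'));Rt=R.from_rotvec(st['tcp_rot']).as_matrix()
    P=on('wrist',u,v,.066,st);print(P,Rt.T@(P-st['tool_pos']))
    A.append(np.c_[np.eye(2),Rt[:2,:2]]);B.append(P[:2])
print(np.linalg.solve(np.vstack(A),np.hstack(B)))
E
```

```text
[0.52221696 0.01224293 0.066     ] [ 0.07921616 -0.00220942  0.10411299]
[0.52245123 0.01431042 0.066     ] [ 0.08079021 -0.00179345  0.10423561]
[ 0.52127906  0.01339622 -0.00097219  0.00112454]
```

```bash
for i in 1 2; do python3 - <<'E'
from h import *
a=camera_params('wrist');b=camera_params('wrist');print(a['hand_eye'][:3].round(5),a['cx'],a['fovy'],np.abs(a['hand_eye']-b['hand_eye']).max())
st=dict(np.load('w3.npz'));print(st['tool_pos'],on('wrist',250.5,95.5,.066,st))
E
done
```

```text
[[ 1.4000e-04 -9.6453e-01 -2.6399e-01  6.5900e-02]
 [ 1.0000e+00  1.2000e-04  8.0000e-05  8.0000e-04]
 [-4.0000e-05 -2.6399e-01  9.6453e-01 -1.4216e-01]] 254.15176511622906 68.23402203923392 0.0
[ 0.51061338 -0.06614862  0.17011397] [0.52221696 0.01224293 0.066     ]
[[ 1.4000e-04 -9.6453e-01 -2.6399e-01  6.5900e-02]
 [ 1.0000e+00  1.2000e-04  8.0000e-05  8.0000e-04]
 [-4.0000e-05 -2.6399e-01  9.6453e-01 -1.4216e-01]] 254.15176511622906 68.23402203923392 0.0
[ 0.51061338 -0.06614862  0.17011397] [0.52221696 0.01224293 0.066     ]
```

```bash
python3 - <<'E'
from h import *
print(camera_params('wrist'));print(camera_params('top'))
st=dict(np.load('w3.npz'));print(st['tcp_rot'])
E
```

```text
{'fovy': 68.23402203923392, 'cx': 254.15176511622906, 'cy': 189.7834945630827, 'hand_eye': array([[ 1.40204080e-04, -9.64526758e-01, -2.63985061e-01,
         6.59011252e-02],
       [ 9.99999989e-01,  1.23761024e-04,  7.89183258e-05,
         7.97214112e-04],
       [-4.34477755e-05, -2.63985069e-01,  9.64526765e-01,
        -1.42158642e-01],
       [ 0.00000000e+00,  0.00000000e+00,  0.00000000e+00,
         1.00000000e+00]])}
{'fovy': 42.65576584201592, 'cx': 254.35163990707565, 'cy': 187.76130743839562, 'rvec': array([ 2.15037858, -2.10230933,  0.20146738]), 'tvec': array([-0.14422332,  0.57689173,  1.07032882])}
[-2.40710186e+00 -2.01849951e+00  2.75386673e-04]
```

```bash
python3 - <<'E'
from h import *
print(go(.4435,0,.17,10))
E
```

```text
[ 1.554e-01 -3.120e-02  2.000e-04 -0.000e+00  0.000e+00  8.822e-01]
```

Call:
apply_moves:
  plan:
    - [[0.155,-0.031,0,0,0,0.88,1],[0.155,-0.031,0,0,0,0.88,1],[0.155,-0.031,0,0,0,0.88,1],[0.155,-0.031,0,0,0,0.88,1],[0.155,-0.031,0,0,0,0.88,1],[0.155,-0.031,0,0,0,0.88,1],[0.155,-0.031,0,0,0,0.88,1],[0.155,-0.031,0,0,0,0.88,1]]

```text
time: 8.4
tool_pos: [0.4438, 0.0001, 0.1706]
tcp_rot: [1.776, 2.591, 0.001]
wrist_force: [0.0, 0.5, -1.5]
width: 0.158
```

```bash
python3 - <<'E'
from h import *
print(go(.4435,0,.17,10))
E
```

```text
[ 1.000e-04 -3.000e-04  6.000e-04  3.000e-04 -2.000e-04  5.619e-01]
```

Call:
apply_moves:
  plan:
    - [[0,0,0,0,0,0.56,1],[0,0,0,0,0,0.56,1],[0,0,0,0,0,0.56,1],[0,0,0,0,0,0.56,1],[0,0,0,0,0,0.56,1],[0,0,0,0,0,0.56,1],[0,0,0,0,0,0.56,1],[0,0,0,0,0,0.56,1]]

```text
time: 9.07
tool_pos: [0.444, 0.0001, 0.1704]
tcp_rot: [2.801, 1.423, 0.001]
wrist_force: [0.9, -0.2, -1.2]
width: 0.154
```

Call:
apply_moves:
  plan:
    - [[0,0,0,0,0,0.22,1],[0,0,0,0,0,0.22,1],[0,0,0,0,0,0.22,1],[0,0,0,0,0,0.22,1],[0,0,0,0,0,0.22,1],[0,0,0,0,0,0.22,1],[0,0,0,0,0,0.22,1],[0,0,0,0,0,0.22,1]]

```text
time: 9.73
tool_pos: [0.444, 0.0001, 0.1704]
tcp_rot: [3.116, 0.403, 0.0]
wrist_force: [0.2, -0.3, -0.4]
width: 0.159
```

Call:
apply_moves:
  plan:
    - [[0,0,0,0,0,0,1],[0,0,0,0,0,0,1],[0,0,0,0,0,0,1],[0,0,0,0,0,0,1],[0,0,0,0,0,0,1],[0,0,0,0,0,0,1],[0,0,0,0,0,0,1],[0,0,0,0,0,0,1]]

```text
time: 10.4
tool_pos: [0.444, 0.0001, 0.1702]
tcp_rot: [3.116, 0.4, 0.0]
wrist_force: [0.5, 0.2, -0.5]
width: 0.161
```

```bash
python3 - <<'E'
from h import *
st=readout.read_state();print(st['tool_pos'],st['tcp_rot'],yaw(st),st['joint_vel'].round(3),st['q'][5])
p0=camera_params('wrist');im=read_camera('wrist');p1=camera_params('wrist');s2=readout.read_state()
print(p0['hand_eye'][:3,3],p1['hand_eye'][:3,3],s2['tool_pos'],s2['tcp_rot'])
np.savez('w5.npz',im=im,tool_pos=st['tool_pos'],tcp_rot=st['tcp_rot'],he=p0['hand_eye']); cv2.imwrite('pics/w5.png',im[:,:,::-1])
P=[.5225,.014,.066];u,v=proj('wrist',P,st).astype(int);print(proj('wrist',P,st),u-100,max(0,v-75))
cv2.imwrite('pics/w5c.png',cv2.resize(im[max(0,v-75):v+75,u-100:u+100,::-1],None,fx=4,fy=4)); 
E
```

```text
[4.43994724e-01 6.58363497e-05 1.70233301e-01] [3.11607651e+00 3.99548104e-01 2.90868126e-05] 14.613368416406855 [-0.    -0.001 -0.    -0.001 -0.     0.   ] 1.2597842423014973
[ 0.06761693 -0.00040399 -0.14215866] [ 0.06761693 -0.00040401 -0.14215866] [4.43973038e-01 4.92860688e-05 1.70219501e-01] [ 3.11606542e+00  3.99473772e-01 -1.02661625e-04]
[262.22548772  97.66459227] 162 22
```

View pics/w5c.png

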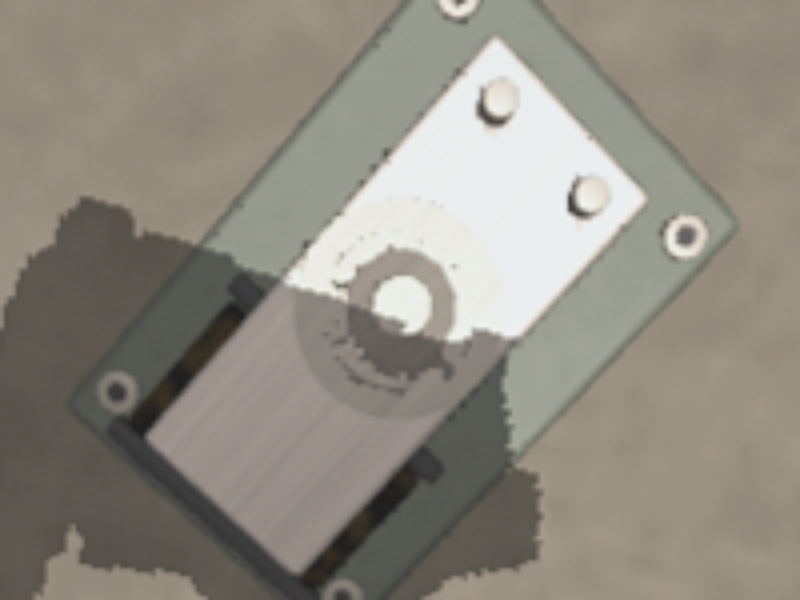

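The tip is at (262.5,98), within 0.5 px of the prediction. The reported hand-eye shifts with yaw, which suggests an offset fixed in world axes. I'll separate that offset out.

```bash
python3 - <<'E'
from h import *
he=[((-0.70196875,-3.06152365,0.00346),(.0661257,.000954)),((-.307,-3.127,0),(.0659011,.000797)),((3.11607651,.399548104,0),(.06761693,-.00040399))]
A=[];B=[]
for r,h in he:
    M=R.from_rotvec(r).as_matrix()[:2,:2]; A.append(np.c_[np.eye(2),M.T]);B.append(h)
s,res,_,_=np.linalg.lstsq(np.vstack(A),np.hstack(B),rcond=None);print(s,np.vstack(A)@s-np.hstack(B))
e=s[2:]
# stud with contemporaneous calib, minus e
for f,u,v in (('w5',262.5,98),):
    st=dict(np.load(f+'.npz'));print(on('wrist',u,v,.066,st))
st=dict(np.load('w5.npz'));Rt=R.from_rotvec(st['tcp_rot']).as_matrix();z0=st['tool_pos'][2];im=st['im']
E3=np.r_[e,0]
m=red(im);n,l,ss,ce=cv2.connectedComponentsWithStats(m);i=1+np.argmax(ss[1:,4]);print(ss[i])
def tl(u,v,dz): return Rt.T@(on('wrist',u,v,z0+dz,st)-E3-st['tool_pos'])
x,y,w,h=ss[i,:4]
for v in (215,260,300):
    c=np.where(l[v]==i)[0];print(v,c.min(),c.max(),tl(c.mean()+0,v,.031)[:2],tl(c.min(),v,.031)[:2],tl(c.max()+1,v,.031)[:2])
cv2.imwrite('pics/w5d.png',cv2.resize(im[170:330,190:320,::-1],None,fx=3.7,fy=3.7))
for v in range(180,224,2): print(v,im[v,255],end=' ')
E
```

```text
[6.66213129e-02 6.87787979e-08 8.61540299e-04 6.42180992e-04] [-8.55348954e-08 -5.55032674e-07  1.37189452e-08  5.40473235e-07
  7.18159502e-08  1.45594393e-08]
[0.52230201 0.01371139 0.066     ]
[ 239  195   31  124 3464]
215 240 268 [ 2.54245957e-02 -3.72994492e-05] [ 0.02542419 -0.00587043] [0.02542503 0.00621261]
260 240 268 [ 4.58303822e-03 -3.73141613e-05] [ 0.00458283 -0.00614124] [0.00458327 0.00650274]
300 240 267 [-0.01563724 -0.00026471] [-0.01563725 -0.00640397] [-0.01563724  0.00632945]
180 [70 66 61] 182 [70 67 62] 184 [49 46 44] 186 [21 19 21] 188 [22 20 21] 190 [21 20 21] 192 [21 22 24] 194 [50 19 18] 196 [96 24 19] 198 [96 24 22] 200 [96 24 19] 202 [97 21 19] 204 [97 23 21] 206 [98 23 21] 208 [96 22 19] 210 [97 24 22] 212 [97 24 22] 214 [98 25 22] 216 [110  26  23] 218 [126  28  24] 220 [132  31  27] 222 [134  31  27]
```

View pics/w5d.png

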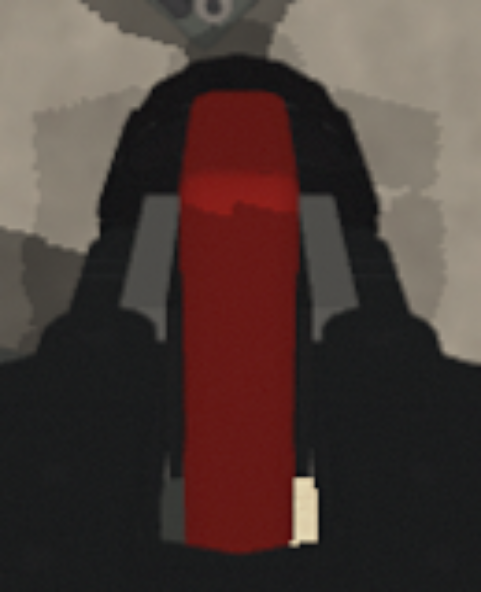

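The fit is exact. The offset in world axes is (0.86, 0.64) mm, so the stud axis is about (0.5216, 0.0133). The knob axis lies about 2 mm behind the TCP along tool x. Moving above the stud at yaw 80°.

```bash
python3 - <<'E'
from h import *
print(go(.5219,.0153,.14,80))
E
```

```text
[ 0.0793  0.0049  0.0302 -0.      0.     -0.3633]
```

Call:
apply_moves:
  plan:
    - [[0.079,0.005,0.03,0,0,-0.363,1],[0.079,0.005,0.03,0,0,-0.363,1],[0.079,0.005,0.03,0,0,-0.363,1],[0.079,0.005,0.03,0,0,-0.363,1],[0.079,0.005,0.03,0,0,-0.363,1],[0.079,0.005,0.03,0,0,-0.363,1],[0.079,0.005,0.03,0,0,-0.363,1],[0.079,0.005,0.03,0,0,-0.363,1]]

```text
time: 11.12
tool_pos: [0.5217, 0.0152, 0.14]
tcp_rot: [-2.537, -1.852, 0.001]
wrist_force: [-0.3, 0.6, -2.0]
width: 0.152
```

Call:
apply_moves:
  plan:
    - [[0,0,0,0,0,-0.045,1],[0,0,0,0,0,-0.045,1],[0,0,0,0,0,-0.045,1],[0,0,0,0,0,-0.045,1],[0,0,0,0,0,-0.045,1],[0,0,0,0,0,-0.045,1],[0,0,0,0,0,-0.045,1],[0,0,0,0,0,-0.045,1]]

```text
time: 11.78
tool_pos: [0.5217, 0.0152, 0.1403]
tcp_rot: [2.407, 2.019, 0.0]
wrist_force: [-0.3, -0.3, -1.5]
width: 0.157
```

```bash
python3 - <<'E'
from h import *
st=readout.read_state();print(st['tool_pos'],yaw(st),st['wrist_force'],st['torque'])
print(go(.5219,.0153,.12,80))
im=read_camera('scene');cv2.imwrite('pics/s6.png',cv2.resize(im[130:220,170:290,::-1],None,fx=6,fy=6,interpolation=cv2.INTER_CUBIC))
E
```

```text
[0.52168812 0.0151708  0.1402503 ] 79.97398602401482 [-0.25536925 -0.32107027 -1.45627893] [ 0.0258273  -0.02564875  0.0562124 ]
[ 0.0002  0.0002  0.0203  0.      0.     -0.0001]
```

View pics/s6.png

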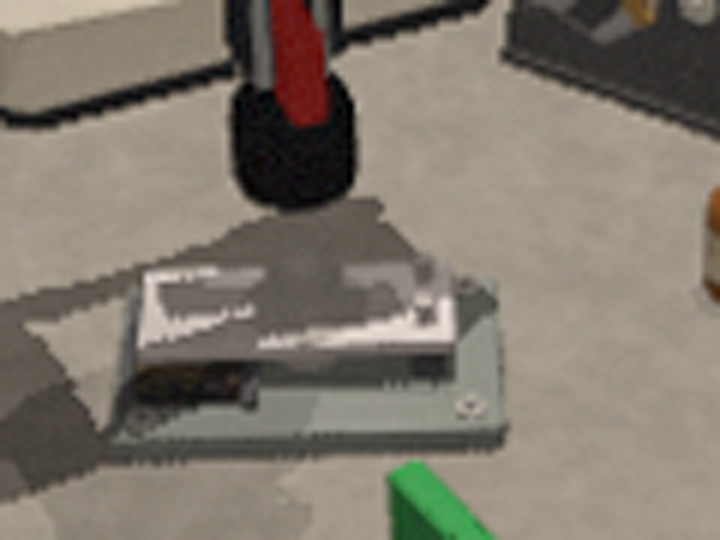

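The knob hangs directly over the stud. I'll lower it slowly and watch the force.

Call:
apply_moves:
  plan:
    - [[0,0,0.01,0,0,0,1],[0,0,0.02,0,0,0,1],[0,0,0.026,0,0,0,1],[0,0,0.03,0,0,0,1],[0,0,0.032,0,0,0,1],[0,0,0.034,0,0,0,1],[0,0,0.035,0,0,0,1],[0,0,0.035,0,0,0,1]]

```text
time: 12.5
tool_pos: [0.5217, 0.0151, 0.1051]
tcp_rot: [-2.407, -2.019, 0.0]
wrist_force: [-0.2, -0.0, -0.7]
width: 0.153
```

Call:
apply_moves:
  plan:
    - [[0,0,0.001,0,0,0,1],[0,0,0.002,0,0,0,1],[0,0,0.003,0,0,0,1],[0,0,0.004,0,0,0,1],[0,0,0.005,0,0,0,1],[0,0,0.006,0,0,0,1],[0,0,0.006,0,0,0,1],[0,0,0.006,0,0,0,1]]

```text
time: 13.17
tool_pos: [0.5216, 0.0151, 0.0991]
tcp_rot: [-2.406, -2.019, 0.0]
wrist_force: [-0.3, 0.6, -1.1]
width: 0.154
```

No contact yet, so the knob is within the 1.2 mm clearance. Going down to the thread top.

Call:
apply_moves:
  plan:
    - [[0,0,0.001,0,0,0,1],[0,0,0.002,0,0,0,1],[0,0,0.003,0,0,0,1],[0,0,0.004,0,0,0,1],[0,0,0.005,0,0,0,1],[0,0,0.006,0,0,0,1],[0,0,0.007,0,0,0,1],[0,0,0.007,0,0,0,1]]

```text
time: 13.83
tool_pos: [0.5215, 0.0151, 0.092]
tcp_rot: [-2.406, -2.019, 0.001]
wrist_force: [-0.7, -0.9, -1.3]
width: 0.159
```

```bash
cat > s.py <<'E'
from h import *
st=readout.read_state();print(st['tool_pos'].round(4),'yaw',round(yaw(st),2),'F',st['wrist_force'].round(2),'T',st['torque'].round(3),'w',round(st['width'],3),'q6',round(st['q'][5],3),'t',st['time'])
E
python3 s.py
```

```text
[0.5215 0.0151 0.092 ] yaw 80.0 F [-0.75 -0.94 -1.33] T [-0.043 -0.031 -0.024] w 0.159 q6 0.156 t 13.8333
```

Call:
apply_moves:
  plan:
    - [[0,0,0.0005,0,0,0,1],[0,0,0.001,0,0,0,1],[0,0,0.0015,0,0,0,1],[0,0,0.002,0,0,0,1],[0,0,0.002,0,0,0,1],[0,0,0.002,0,0,0,1],[0,0,0.002,0,0,0,1],[0,0,0.002,0,0,0,1]]

```text
time: 14.5
tool_pos: [0.5219, 0.0152, 0.0909]
tcp_rot: [2.406, 2.019, 0.0]
wrist_force: [-1.7, -0.2, 4.9]
width: 0.154
```

```bash
python3 s.py
```

```text
[0.5219 0.0152 0.0909] yaw 80.0 F [-1.75 -0.25  4.88] T [-0.036  0.489 -0.   ] w 0.154 q6 0.156 t 14.5
```

The knob has landed on the thread top (TCP z 0.0909, rim about 46 mm, about 6 N). Now anticlockwise in small steps about the knob axis.

Call:
apply_moves:
  plan:
    - [[0,-0.0001,0,0,0,-0.015,1],[0,-0.0002,0,0,0,-0.03,1],[0,-0.0003,0,0,0,-0.045,1],[0,-0.0004,0,0,0,-0.06,1],[0,-0.0004,0,0,0,-0.066,1],[0,-0.0004,0,0,0,-0.066,1],[0,-0.0004,0,0,0,-0.066,1],[0,-0.0004,0,0,0,-0.066,1]]

```text
time: 15.17
tool_pos: [0.5223, 0.0152, 0.0909]
tcp_rot: [2.185, 2.256, 0.002]
wrist_force: [0.9, 0.6, 4.8]
width: 0.158
```

```bash
python3 s.py
```

```text
[0.5223 0.0152 0.0909] yaw 91.84 F [0.87 0.63 4.82] T [ 0.028 -0.179 -0.01 ] w 0.158 q6 -0.051 t 15.1667
```

Call:
apply_moves:
  plan:
    - [[0,-0.0001,0,0,0,-0.015,1],[0,-0.0002,0,0,0,-0.03,1],[0,-0.0003,0,0,0,-0.045,1],[0,-0.0004,0,0,0,-0.06,1],[0,-0.0004,0,0,0,-0.066,1],[0,-0.0004,0,0,0,-0.066,1],[0,-0.0004,0,0,0,-0.066,1],[0,-0.0004,0,0,0,-0.066,1]]

```text
time: 15.83
tool_pos: [0.5216, 0.0152, 0.0909]
tcp_rot: [1.939, 2.47, 0.001]
wrist_force: [0.1, -0.3, 4.9]
width: 0.158
```

```bash
python3 s.py
```

```text
[0.5216 0.0152 0.0909] yaw 103.73 F [ 0.14 -0.28  4.88] T [ 0.036 -0.01  -0.039] w 0.158 q6 -0.258 t 15.8333
```

Call:
apply_moves:
  plan:
    - [[0,-0.0001,0,0,0,-0.015,1],[0,-0.0002,0,0,0,-0.03,1],[0,-0.0003,0,0,0,-0.045,1],[0,-0.0004,0,0,0,-0.06,1],[0,-0.0004,0,0,0,-0.066,1],[0,-0.0004,0,0,0,-0.066,1],[0,-0.0004,0,0,0,-0.066,1],[0,-0.0004,0,0,0,-0.066,1]]

```text
time: 16.5
tool_pos: [0.5199, 0.0152, 0.0896]
tcp_rot: [-1.674, -2.657, 0.001]
wrist_force: [1.4, 1.3, -0.3]
width: 0.153
```

```bash
python3 s.py
```

```text
[0.5199 0.0152 0.0896] yaw 115.59 F [ 1.39  1.31 -0.26] T [ 0.206 -0.335  0.075] w 0.153 q6 -0.465 t 16.5
```

It dropped 1.3 mm and the load vanished, so the lugs are in an opening. Lowering into it without turning.

Call:
apply_moves:
  plan:
    - [[0,0,0.001,0,0,0,1],[0,0,0.002,0,0,0,1],[0,0,0.003,0,0,0,1],[0,0,0.004,0,0,0,1],[0,0,0.005,0,0,0,1],[0,0,0.0055,0,0,0,1],[0,0,0.0055,0,0,0,1],[0,0,0.0055,0,0,0,1]]

```text
time: 17.17
tool_pos: [0.5197, 0.0149, 0.0842]
tcp_rot: [-1.672, -2.658, 0.002]
wrist_force: [-0.0, 0.7, -1.8]
width: 0.157
```

```bash
python3 s.py
```

```text
[0.5197 0.0149 0.0842] yaw 115.64 F [-0.02  0.72 -1.77] T [-0.024  0.084 -0.025] w 0.157 q6 -0.466 t 17.1667
```

Call:
apply_moves:
  plan:
    - [[0,0,0.0005,0,0,0,1],[0,0,0.001,0,0,0,1],[0,0,0.0015,0,0,0,1],[0,0,0.0015,0,0,0,1],[0,0,0.0015,0,0,0,1],[0,0,0.0015,0,0,0,1],[0,0,0.0015,0,0,0,1],[0,0,0.0015,0,0,0,1]]

```text
time: 17.83
tool_pos: [0.5206, 0.0151, 0.0833]
tcp_rot: [1.673, 2.659, 0.0]
wrist_force: [0.1, -0.6, -1.1]
width: 0.157
```

```bash
python3 s.py
```

```text
[0.5206 0.0151 0.0833] yaw 115.65 F [ 0.12 -0.62 -1.08] T [ 0.015 -0.01   0.027] w 0.157 q6 -0.466 t 17.8333
```

It's seated on the plate. Now clockwise in steps, watching torque and height.

Call:
apply_moves:
  plan:
    - [[0,0.0001,0,0,0,0.02,1],[0,0.00025,0,0,0,0.04,1],[0,0.0004,0,0,0,0.06,1],[0,0.0005,0,0,0,0.08,1],[0,0.0006,0,0,0,0.1,1],[0,0.0006,0,0,0,0.1,1],[0,0.0006,0,0,0,0.1,1],[0,0.0006,0,0,0,0.1,1]]

```text
time: 18.5
tool_pos: [0.5209, 0.0154, 0.0831]
tcp_rot: [-2.066, -2.366, 0.0]
wrist_force: [-0.3, 0.2, -2.6]
width: 0.155
```

```bash
python3 s.py
```

```text
[0.5209 0.0154 0.0831] yaw 97.73 F [-0.27  0.15 -2.58] T [0.061 0.045 0.025] w 0.155 q6 -0.153 t 18.5
```

Call:
apply_moves:
  plan:
    - [[0,0.0001,0.0001,0,0,0.015,1],[0,0.0002,0.0003,0,0,0.03,1],[0,0.0003,0.0005,0,0,0.045,1],[0,0.0004,0.0007,0,0,0.06,1],[0,0.0004,0.0007,0,0,0.066,1],[0,0.0004,0.0007,0,0,0.066,1],[0,0.0004,0.0007,0,0,0.066,1],[0,0.0004,0.0007,0,0,0.066,1]]

```text
time: 19.17
tool_pos: [0.5215, 0.0156, 0.0825]
tcp_rot: [-2.301, -2.139, -0.0]
wrist_force: [1.3, 1.6, -2.1]
width: 0.159
```

```bash
python3 s.py
```

```text
[0.5215 0.0156 0.0825] yaw 85.82 F [ 1.35  1.57 -2.12] T [ 0.339 -0.112  0.032] w 0.159 q6 0.055 t 19.1667
```

Call:
apply_moves:
  plan:
    - [[0,0.0001,0.0002,0,0,0.015,1],[0,0.0002,0.0004,0,0,0.03,1],[0,0.0003,0.0006,0,0,0.045,1],[0,0.0004,0.0008,0,0,0.06,1],[0,0.0004,0.0009,0,0,0.066,1],[0,0.0004,0.0009,0,0,0.066,1],[0,0.0004,0.0009,0,0,0.066,1],[0,0.0004,0.0009,0,0,0.066,1]]

```text
time: 19.83
tool_pos: [0.5218, 0.0155, 0.0816]
tcp_rot: [-2.51, -1.889, -0.0]
wrist_force: [-0.6, 1.6, -2.7]
width: 0.156
```

```bash
python3 s.py
```

```text
[0.5218 0.0155 0.0816] yaw 73.94 F [-0.58  1.59 -2.66] T [ 0.291 -0.092  0.005] w 0.156 q6 0.262 t 19.8333
```

Call:
apply_moves:
  plan:
    - [[0,0.0001,0.0002,0,0,0.015,1],[0,0.0002,0.0004,0,0,0.03,1],[0,0.0003,0.0006,0,0,0.045,1],[0,0.0004,0.0008,0,0,0.06,1],[0,0.0004,0.0009,0,0,0.066,1],[0,0.0004,0.0009,0,0,0.066,1],[0,0.0004,0.0009,0,0,0.066,1],[0,0.0004,0.0009,0,0,0.066,1]]

```text
time: 20.5
tool_pos: [0.5223, 0.0152, 0.0807]
tcp_rot: [2.692, 1.619, 0.0]
wrist_force: [1.4, 0.4, -3.0]
width: 0.154
```

```bash
python3 s.py
```

```text
[0.5223 0.0152 0.0807] yaw 62.06 F [ 1.38  0.36 -2.97] T [ 0.175 -0.222  0.053] w 0.154 q6 0.469 t 20.5
```

Call:
apply_moves:
  plan:
    - [[0,0.0001,0.0002,0,0,0.015,1],[0,0.0002,0.0004,0,0,0.03,1],[0,0.0003,0.0006,0,0,0.045,1],[0,0.0004,0.0008,0,0,0.06,1],[0,0.0004,0.0009,0,0,0.066,1],[0,0.0004,0.0009,0,0,0.066,1],[0,0.0004,0.0009,0,0,0.066,1],[0,0.0004,0.0009,0,0,0.066,1]]

```text
time: 21.17
tool_pos: [0.5227, 0.015, 0.0799]
tcp_rot: [2.845, 1.332, 0.0]
wrist_force: [1.2, 0.8, -2.8]
width: 0.152
```

```bash
python3 s.py
```

```text
[0.5227 0.015  0.0799] yaw 50.17 F [ 1.18  0.76 -2.8 ] T [ 0.047 -0.197  0.068] w 0.152 q6 0.676 t 21.1667
```

Call:
apply_moves:
  plan:
    - [[0,0.0001,0.0002,0,0,0.012,1],[0,0.0002,0.0003,0,0,0.024,1],[0,0.0002,0.0004,0,0,0.034,1],[0,0.0003,0.0005,0,0,0.044,1],[0,0.0003,0.0005,0,0,0.044,1],[0,0.0003,0.0005,0,0,0.044,1],[0,0.0003,0.0005,0,0,0.044,1],[0,0.0003,0.0005,0,0,0.044,1]]

```text
time: 21.83
tool_pos: [0.5229, 0.0149, 0.0794]
tcp_rot: [2.93, 1.132, 0.0]
wrist_force: [1.9, 0.6, -2.5]
width: 0.15
```

```bash
python3 s.py
```

```text
[0.5229 0.0149 0.0794] yaw 42.24 F [ 1.85  0.58 -2.5 ] T [ 0.14  -0.251  0.137] w 0.15 q6 0.814 t 21.8333
```

Torque is now 0.14 N m after 73° of turning. Continuing in 5° steps.

Call:
apply_moves:
  plan:
    - [[0,0.0001,0.0001,0,0,0.007,1],[0,0.0001,0.0002,0,0,0.014,1],[0,0.0002,0.0003,0,0,0.021,1],[0,0.0002,0.0003,0,0,0.028,1],[0,0.0002,0.0003,0,0,0.028,1],[0,0.0002,0.0003,0,0,0.028,1],[0,0.0002,0.0003,0,0,0.028,1],[0,0.0002,0.0003,0,0,0.028,1]]

```text
time: 22.5
tool_pos: [0.5231, 0.0148, 0.0792]
tcp_rot: [2.977, 1.002, 0.0]
wrist_force: [0.6, 1.6, 1.2]
width: 0.156
```

```bash
python3 s.py
```

```text
[0.5231 0.0148 0.0792] yaw 37.19 F [0.55 1.59 1.22] T [ 0.315 -0.073  0.876] w 0.156 q6 0.902 t 22.5
```

Torque jumped to 0.88 N m at the end stop, still under the limit. I'll relieve the twist slightly, then check.

Call:
apply_moves:
  plan:
    - [[0,0,0,0,0,-0.007,1],[0,0,0,0,0,-0.014,1],[0,0,0,0,0,-0.016,1],[0,0,0,0,0,-0.016,1],[0,0,0,0,0,-0.016,1],[0,0,0,0,0,-0.016,1],[0,0,0,0,0,-0.016,1],[0,0,0,0,0,-0.016,1]]

```text
time: 23.17
tool_pos: [0.5231, 0.0148, 0.0792]
tcp_rot: [-2.952, -1.075, -0.0]
wrist_force: [-0.1, 2.3, 2.4]
width: 0.153
```

```bash
python3 s.py
```

```text
[0.5231 0.0148 0.0792] yaw 40.03 F [-0.08  2.34  2.38] T [0.436 0.04  0.224] w 0.153 q6 0.853 t 23.1667
```

A residual 0.22 N m still holds it tight. Releasing and retreating straight up.

Call:
apply_moves:
  plan:
    - [[0,0,0,0,0,0,0.4],[0,0,0,0,0,0,0],[0,0,0,0,0,0,-0.2],[0,0,0,0,0,0,-0.2],[0,0,0,0,0,0,-0.2],[0,0,-0.01,0,0,0,-0.2],[0,0,-0.03,0,0,0,-0.2],[0,0,-0.05,0,0,0,-0.2]]

```text
time: 23.83
tool_pos: [0.522, 0.0147, 0.1292]
tcp_rot: [-2.951, -1.075, 0.004]
wrist_force: [0.4, -0.6, 0.2]
width: 0.6
```

Call:
apply_moves:
  plan:
    - [[-0.02,0,-0.03,0,0,0,-0.2],[-0.05,0,-0.06,0,0,0,-0.2],[-0.05,0,-0.06,0,0,0,-0.2],[-0.05,0,-0.06,0,0,0,-0.2],[-0.05,0,-0.06,0,0,0,-0.2],[-0.05,0,-0.06,0,0,0,-0.2],[-0.05,0,-0.06,0,0,0,-0.2],[-0.05,0,-0.06,0,0,0,-0.2]]

```text
time: 24.5
tool_pos: [0.4841, -0.017, 0.1875]
tcp_rot: [-2.95, -1.076, 0.004]
wrist_force: [-0.6, -0.1, 0.5]
width: 0.599
```

```bash
python3 s.py; python3 - <<'E'
from h import *
im=read_camera('wrist');cv2.imwrite('pics/w9.png',im[:,:,::-1])
im=read_camera('scene');cv2.imwrite('pics/s9.png',cv2.resize(im[100:250,150:390,::-1],None,fx=3.3,fy=3.3,interpolation=cv2.INTER_CUBIC))
E
```

```text
[ 0.4841 -0.017   0.1875] yaw 40.08 F [-0.61 -0.1   0.49] T [-0.018  0.017 -0.004] w 0.599 q6 0.785 t 24.5
```

View pics/w9.png

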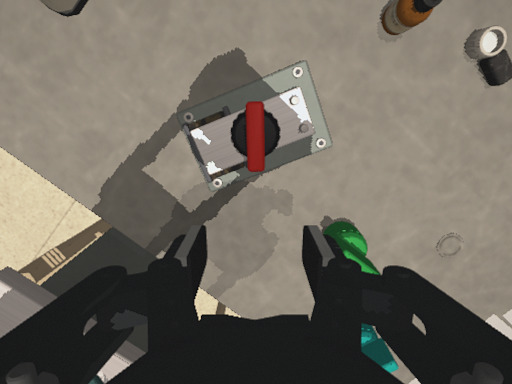

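View pics/s9.png

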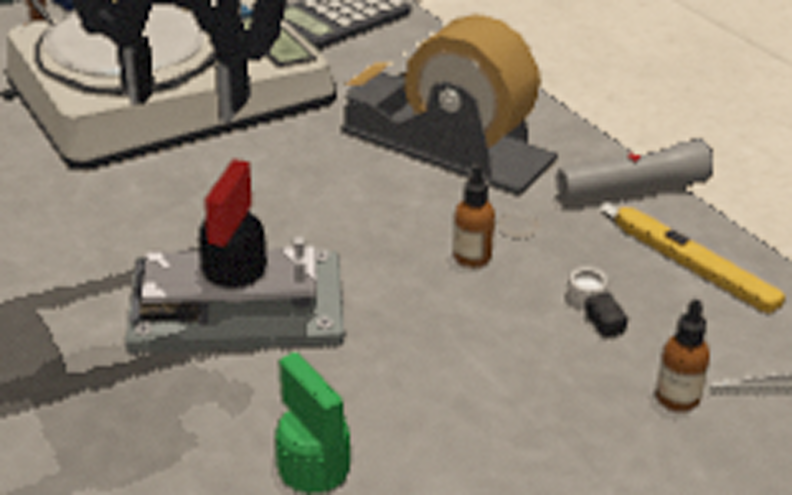

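Both views show the knob upright on the stud. The wing is still aligned with the tool at (255,100–170) in the wrist view, so it hasn't unwound. The bottles and loupe haven't moved and the gripper is clear. The tool descended 4.1 mm during tightening. Handing in.

```bash
python3 - <<'E'
from workcell import bot
print(bot.finish_job())
E
```

```text
the job is handed in; nothing more can be done
None
```

I set the red-winged knob on the stud, turned it back about 36° until it dropped, then turned it forwards about 78° to the end stop. I let go of it and handed in the job at about 24.6 s. No verdict is reported.

**What my last checks showed:**
- **Drop into the thread:** the tool sank from z 0.0909 to 0.0833, about 7.6 mm, against the 8 mm expected.
- **Pressure plate:** the tool came down another 4.1 mm during tightening, which matches the plate's 4 mm travel. I could not measure the plate itself.
- **After release:** the knob stands upright on the stud and its wing has not turned back. The gripper is clear and the bottles and loupe look undisturbed.

**What disagreed or went wrong:**
- **Torque overshoot:** my last 5° step took the torque from 0.14 to 0.88 N m, past the advised 0.3 N m stop but below the 1 N m that forces the thread. I eased it back to 0.22 N m before letting go.
- **Camera disagreement:** the top camera placed the stud about 5 mm away from the wrist camera's estimate. I trusted three wrist views with the offset worked out, and the knob then went over the stud without touching its sides.
- **Weak force signals:** sideways tool readings wandered by up to about 1 mm during turning. I saw less thread torque than the expected 0.1 N m until near the end.

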